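# Put the burners of a two-burner hob back together

### The job

The burners of the narrow gas hob have been washed; put both back together. Set each of its crowns into the burner cup that it fits, then lay the black cap of that size on the crown, so that every part sits fully home and level. The widest crown and the widest cap belong to the cooker: leave them and the matchbox where they are.

Things in the scene. Friction and masses are not known exactly. Their poses are not given: they have to be found in the camera images.
- crown_large: Large crown of this hob: loose upright aluminium ring, 60 across, 22 high, 20 flame slots round the rim. Conical spigot below, 8 high (28 across at the tip, 40 at the root); grip the rim, full width from 8 to 22 above the underside. Recess 42 across, 9.5 deep on top for the cap. Origin: centre of the underside (spigot tip); z up. Round: yaw is free. 90 g. Sizes in mm.
- crown_small: Small crown of this hob: loose upright aluminium ring, 44 across, 22 high, 16 flame slots round the rim. Conical spigot below, 8 high (14 across at the tip, 24 at the root); grip the rim, full width from 8 to 22 above the underside. Recess 28 across, 9.5 deep on top for the cap. Origin: centre of the underside (spigot tip); z up. Round: yaw is free. 60 g. Sizes in mm.
- cap_large: Large cap of this hob: loose black disc, 66 across, 17 high over all, upright. Conical plug below, 7 high (27 across at the tip, 38 at the root); disc 7 to 17 above the underside, its upright edge 7.5 to 14, then domed. Overhangs its crown by 3 all round. Origin: centre of the underside (plug tip); z up; when home 15 above the crown's origin. Yaw free. 120 g. Sizes in mm.
- cap_small: Small cap of this hob: loose black disc, 50 across, 17 high over all, upright. Conical plug below, 7 high (13 across at the tip, 24 at the root); disc 7 to 17 above the underside, its upright edge 7.5 to 14, then domed. Overhangs its crown by 3 all round. Origin: centre of the underside (plug tip); z up; when home 15 above the crown's origin. Yaw free. 70 g. Sizes in mm.
- cup_large: Large burner cup, fixed on the hob: aluminium tube 52 across, 18 high, open at the top, opening 44 across; drip dish 3 high round its foot. Takes the large crown's spigot with 2 to spare all round; the crown's rim rests on the tube, its origin then 10 above this one. Origin: centre of the foot, on the hob's steel top; z up. Sizes in mm.
- cup_small: Small burner cup, fixed on the hob: aluminium tube 36 across, 18 high, open at the top, opening 28 across; drip dish 3 high round its foot. Takes the small crown's spigot with 2 to spare all round; the crown's rim rests on the tube, its origin then 10 above this one. Origin: centre of the foot, on the hob's steel top; z up. Sizes in mm.
- domino_hob: Narrow two-burner table-top gas hob, fixed: 400 along its own x (away from the robot) by 220 along y, steel top 50 above the work surface, the two burner cups one behind the other, two black control knobs (23 high above the steel top) at its near end. Origin: centre of its underside, on the work surface. Sizes in mm.
- cooker_crown: Bystander, loose: the widest aluminium crown, diameter 90, height 17; it belongs to the kitchen's cooker. Origin: centre of its underside. Sizes in mm.
- cooker_cap: Bystander, loose: the widest black cap, diameter 87, height 10; it belongs to the kitchen's cooker. Origin: centre of its underside. Sizes in mm.
- matchbox: Bystander, loose: matchbox, 36 by 54 by 14 high, near the front edge. Origin: centre of its underside. Sizes in mm.

How it is judged (in metres and radians):
At the end, for the whole second after the job is handed in: Each hob crown is in the cup of its size (axes within 5 mm, origin 8 to 12.5 mm above the cup's), each hob cap on the crown of its size (within 5 mm, 13 to 17.5 mm above the crown's), tilts under 0.06 rad, all at rest; the cooker's crown and cap and the matchbox are within 30 mm of their start (horizontal distance between crown_large and cup_large below 0.005 m and z of crown_large in the frame of cup_large between 0.008 and 0.0125 m and horizontal distance between cap_large and crown_large below 0.005 m and z of cap_large in the frame of crown_large between 0.013 and 0.0175 m and angle between each of crown_large, cap_large, crown_small, cap_small's own z axis and vertical below 0.06 rad and linear speed of each of crown_large, cap_large, crown_small, cap_small below 0.01 m/s and angular speed of each of crown_large, cap_large, crown_small, cap_small below 0.1 rad/s and horizontal distance between crown_small and cup_small below 0.005 m and z of crown_small in the frame of cup_small between 0.008 and 0.0125 m and horizontal distance between cap_small and crown_small below 0.005 m and z of cap_small in the frame of crown_small between 0.013 and 0.0175 m and distance of each of cooker_crown, cooker_cap, matchbox from where it was at the start of the episode below 0.03 m); the robot touches nothing.
It fails at once if the wide crown of the cooker is moved by more than 30 mm (distance of cooker_crown from where it was at the start of the episode above 0.03 m).
It fails at once if the wide cap of the cooker is moved by more than 30 mm (distance of cooker_cap from where it was at the start of the episode above 0.03 m).
It fails at once if the matchbox is moved by more than 30 mm (distance of matchbox from where it was at the start of the episode above 0.03 m).
It also fails if it takes over 88 s, if anything falls off the work surface, if the arm or the gripper's body presses on something with over 40 N, if the wrist force passes 120 N, or if a joint passes its speed limit or range.

### The arm

A 6-joint arm with a two-finger parallel gripper is mounted at the origin on a cart in front of the work surface, level with it; the furniture and walls round the work are solid. World frame = base frame: x ahead of the robot, y to its left, z up, the work surface at z = 0. Lengths are in m, angles in degrees, forces in N, time in s.
With the tool pointing down it reaches from about 0.3 to 0.75 m from the base axis. Payload 8.5 kg.
Tool frame: the origin (TCP) lies at the very end of the fingers, on their centre line; the grasp point (between the pads) lies 19 mm behind it; z points along the fingers, y is the line along which they close (so a half turn about z gives the same grasp; the last joint's range is limited). The gripper opens to 85 mm and grips with 20 to 120 N. Pads are 22 mm wide; open, the fingers measure 114 mm over their backs; the gripper's body (76 mm by 85 mm) begins 54 mm behind the grasp point. The pads swing forward as they close: fully open they stand 13 mm farther back than shut.
Start: joints at [-83.383, 21.807, 74.336, -0, 83.858, -12.336], TCP at [0.179, -0.52, 0.201] pointing down, gripper open.
Joint ranges: [-178.18, 178.18], [-50.72, 133.34], [12.68, 142.11], [-81.47, 261.47], [9.98, 163.14], [-165.26, 165.26]. Speed limits (degrees/s): [136.94, 136.94, 180, 180, 180, 180].

### API

Orientations are given as a 3x3 rotation matrix whose columns are the frame's x, y, z axes.
In Python, from rig import env, imaging gives the robot as it stands. The module is installed in compiled form; this text tells all that it offers.
- The arm moves only by the tool arm_command, never from a script. Its arguments are lists of equal length, an entry for each row: "turn": the turn, a rotation vector about the tool's x, y, z in units of 5 degrees (1.0 is 5 degrees), a list of three; "xyz": the shift along the tool's x, y, z in units of 50 mm (1.0 is 50 mm), a list of three; "claw": the finger opening in mm, from 0 to 85.4. A call has 1 to 12 rows; each row shifts and turns the commanded pose from where the row before left it, along the tool's axes as they then stand; what a row does not reach is not made up. A row lasts 1/10 s, in which the tool goes at most 50 mm and 8.59 degrees, less where a joint would pass 70% of its speed; a pose out of reach is approached as far as the arm can. A call is refused whole if a number of a shift passes 1 or a number of a turn 1, either way. A call with a gripper value outside its range is refused whole. The fingers move at their own pace and stop on an object; "squeeze" is the grip in N (left out, the last holds). Time passes only in rows, so rows that do not move let the fingers close. It gives the time, the measured TCP pose, the force, the opening and the grip force at its end, in the units of the state.
- env.observe(): the state, without advancing time (a new reading comes with each control period).
- imaging.get_image(name): name is "side" or "top" or "wrist"; returns (picture, depth): 400x640x3 uint8, blue, green, red; 400x640 float32, m along the optical axis (not along the pixel's ray), 0 where there is no reading.
- imaging.camera_info(name): a dict with "camera_matrix" (3x3 intrinsics, pixels), "k1" (the pictures are not rectified: a ray, as slopes to the right and down, at radius r is drawn at 1 + k1 r^2 times it, then the intrinsics apply), "rvec" (rotation vector, rad) and "tvec" (3), from world to camera coordinates, as OpenCV has them. Camera axes: x right, y down, z forward; pixel columns grow to the right and rows downward; lengths in m; the calibration is good to about 2 mm. A picture is of the moment at which its call begins: read the wrist's pose just before it. camera_info takes no time and is no camera call; for the wrist camera it gives the pose at the moment of the call.
- env.close_job(): hands the job in; it is judged then, once.
The state is a dict: "time_s": time; "q": joint angles; "qvel": joint speeds; "joint_efforts": joint torques, N m; "position": TCP position; "tool_rot": TCP orientation; "ft_force": force on the tool from outside, world axes, zero at the start; "wrist_torque": the same for the moment, N m; "grip_width": finger opening in m; "gripper_force": force on a finger pad.
Only numpy, scipy, OpenCV 4.12 (cv2) and the standard library are available. Lean on these libraries where they do the work, as an engineer would, in place of code of your own. Each camera call takes 0.05 s, during which the arm holds its last target. There are 200 camera calls.

## Working session

There is one attempt and no reset: what is moved stays moved. The work goes in short steps, Python scripts to look and compute and a tool call to move; the robot and the scene stay as the last step left them, time stands still between calls to the robot, and variables do not carry over. Pictures are saved under pics/ and viewed, at most 14 in all, crops included, and the job is handed in when it is done.

Besides the shell and the picture viewer there is one more tool, called after "Emit:" by a JSON object that holds its "method" and its "body", one argument or row to a line. arm_command: Moves the arm, as the interface text tells. Its arguments: {"type":"object","properties":{"turn":{"type":"array"},"xyz":{"type":"array"},"claw":{"type":"array"},"squeeze":{"type":"number"}},"required":["turn","xyz","claw"]}

```bash
mkdir -p pics; cat > h.py <<'E'
import numpy as np, cv2
from rig import env, imaging
def cam(n):
    c=imaging.camera_info(n); R,_=cv2.Rodrigues(np.array(c["rvec"],float)); return np.array(c["camera_matrix"],float),float(c["k1"]),R,np.array(c["tvec"],float).ravel()
def ray(c,u,v):
    K,k,R,t=c; d=np.array([(u-K[0,2])/K[0,0],(v-K[1,2])/K[1,1]]); p=d.copy()
    for _ in range(20): p=d/(1+k*(p@p))
    return -R.T@t, R.T@np.array([p[0],p[1],1.]), p
def on(c,u,v,z):
    o,d,_=ray(c,u,v); return o+d*(z-o[2])/d[2]
def dep(c,u,v,D):
    o,d,_=ray(c,u,v); return o+d*D
def proj(c,P):
    K,k,R,t=c; q=R@np.array(P)+t; p=q[:2]/q[2]; p=p*(1+k*(p@p)); return np.array([K[0,0]*p[0]+K[0,2],K[1,1]*p[1]+K[1,2]])
E
python3 - <<'E'
from h import *
s=env.observe(); print(s["time_s"],s["position"],s["tool_rot"],s["ft_force"])
for n in("top","side","wrist"):
    im,d=imaging.get_image(n); cv2.imwrite(f"pics/{n}0.png",im); np.save(f"{n}0.npy",d)
    c=cam(n); print(n,c[0].tolist(),c[1],(-c[2].T@c[3]).round(3),c[2].round(3).tolist())
E
```

```text
0.0 [ 0.17858597 -0.519842    0.20041178] [[ 9.45786929e-01  3.24787700e-01 -1.86514914e-04]
 [ 3.24787622e-01 -9.45785872e-01  1.44393068e-03]
 [ 2.92567753e-04 -1.42622850e-03 -9.99998940e-01]] [ 0.7494011  -0.57784866 -0.63306388]
top [[394.7773563309657, 0.0, 319.485768260018], [0.0, 394.7773563309657, 202.2942530755584], [0.0, 0.0, 1.0]] -0.031115009975199334 [ 0.385 -0.021  0.885] [[0.006, -1.0, 0.004], [-0.982, -0.007, -0.187], [0.187, -0.003, -0.982]]
side [[460.6374931012055, 0.0, 312.9421224101913], [0.0, 460.6374931012055, 207.64170417980657], [0.0, 0.0, 1.0]] -0.0034613639318252553 [0.269 0.639 0.563] [[-0.943, -0.334, -0.008], [-0.188, 0.549, -0.815], [0.276, -0.766, -0.58]]
wrist [[301.72353577479936, 0.0, 314.3999646544365], [0.0, 301.72353577479936, 204.88896733994105], [0.0, 0.0, 1.0]] -0.018775769742754262 [ 0.243 -0.497  0.374] [[0.325, -0.946, -0.001], [-0.91, -0.313, 0.271], [-0.256, -0.087, -0.963]]
```

View pics/top0.png

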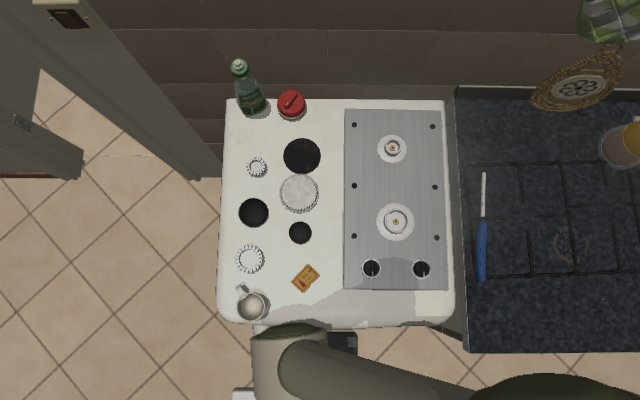

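View pics/side0.png

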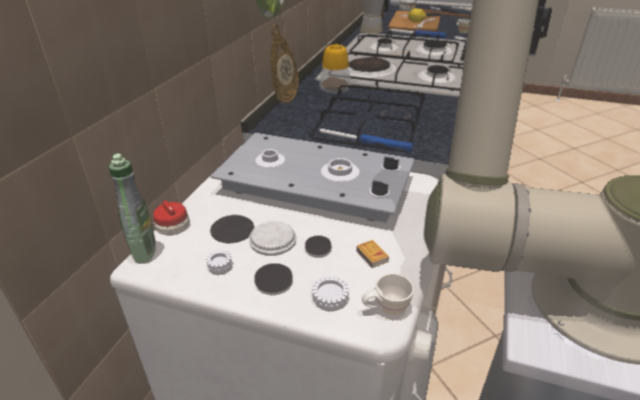

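The top view shows the small crown at (257,167), large crown (250,259), large cap (254,212), small cap (300,232), small cup (392,149), large cup (395,222), cooker cap (301,156), cooker crown (299,193) and matchbox (305,278). The side view agrees.

```bash
cat > m.py <<'E'
from h import *
c=cam("top"); im=cv2.imread("pics/top0.png"); D=np.load("top0.npy"); g=cv2.cvtColor(im,cv2.COLOR_BGR2GRAY)
hsv=cv2.cvtColor(im,cv2.COLOR_BGR2HSV)
def xyz(m):
    v,u=np.nonzero(m); return np.array([dep(c,a,b,D[b,a]) for a,b in zip(u,v)])
# depth height map on region
Z=np.zeros(g.shape); P=np.zeros(g.shape+(3,))
for v in range(90,330):
    for u in range(210,460): P[v,u]=dep(c,u,v,D[v,u])
print("table z",np.median(P[235:250,270:285,2]),"hob z",np.median(P[180:190,385:410,2]))
for n,(u,v),r,z,kind in [("crown_small",(257,167),16,.022,"h"),("crown_large",(250,259),20,.022,"h"),("cap_large",(254,212),20,.014,"d"),("cap_small",(300,232),16,.014,"d"),("cooker_cap",(301,156),24,.01,"d"),("cooker_crown",(299,193),24,.017,"h"),("cup_small",(392,149),20,.053,"w"),("cup_large",(395,222),24,.053,"w"),("matchbox",(305,278),18,.014,"h")]:
    w=np.zeros(g.shape,np.uint8); cv2.circle(w,(u,v),r,255,-1)
    if kind=="d": m=(g<70)
    elif kind=="h": m=P[...,2]>z*0.5
    else: m=(g>185)
    m=((m)&(w>0)).astype(np.uint8)
    cs=max(cv2.findContours(m,cv2.RETR_EXTERNAL,cv2.CHAIN_APPROX_NONE)[0],key=cv2.contourArea)
    pts=np.array([on(c,a+0.,b+0.,z)[:2] for a,b in cs[:,0]],np.float32)
    e=cv2.fitEllipse(pts)
    print(n,"ell",np.round(e[0],4),np.round(np.array(e[1])*1e3,1),"n",len(pts), "zmax",np.percentile(P[...,2][m>0],[10,50,95]).round(4))
E
python3 m.py
```

```text
table z -0.0003132556796294761 hob z 0.0498292511429993
crown_small ell [0.6321 0.1222] [42.8 44.1] n 56 zmax [0.0123 0.0197 0.0234]
crown_large ell [0.4244 0.1299] [57.7 58.9] n 82 zmax [0.012  0.0176 0.0237]
cap_large ell [0.5279 0.125 ] [61.9 64.3] n 81 zmax [0.0136 0.016  0.0188]
cap_small ell [0.4837 0.02  ] [46.  47.9] n 60 zmax [0.0139 0.016  0.0186]
cooker_cap ell [0.6619 0.0187] [82.9 83.6] n 100 zmax [0.0061 0.0084 0.0112]
cooker_crown ell [0.5725 0.0236] [83.5 85. ] n 135 zmax [0.0113 0.0165 0.0193]
cup_small ell [ 0.6456 -0.1685] [11.7 32.9] n 32 zmax [0.0505 0.0525 0.0548]
cup_large ell [ 0.4828 -0.1667] [21.3 45.4] n 52 zmax [0.0506 0.0524 0.0546]
matchbox ell [0.3833 0.0076] [40.1 64.3] n 59 zmax [0.0122 0.0145 0.0171]
```

```bash
python3 -c "
import cv2
im=cv2.imread('pics/top0.png')[90:330,210:460]; cv2.imwrite('pics/topcrop.png',cv2.resize(im,None,fx=2.5,fy=2.5,interpolation=cv2.INTER_CUBIC))"
```

```text
(no output)
```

View pics/topcrop.png

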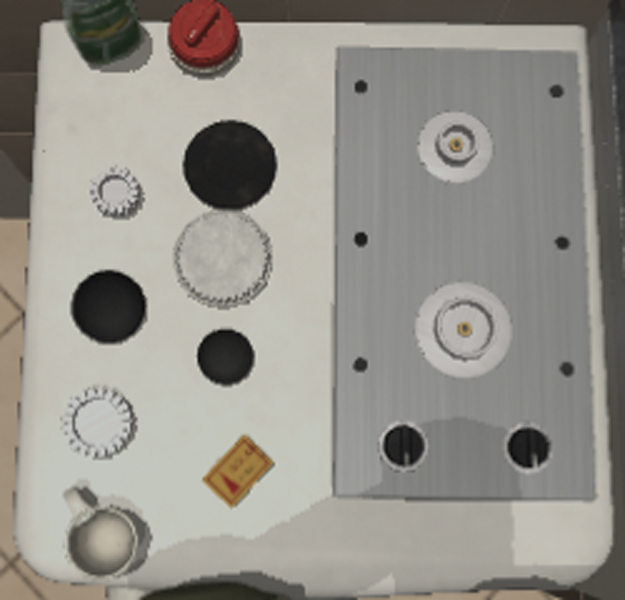

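Sizes and heights fit the given parts (caps, crowns within about 2 mm). The crop shows cup dishes around crop (455,147) and (463,330), and a mug near the large crown at crop (100,540). I'll now move over the hob for a closer wrist view.

Emit:
{"method": "arm_command", "body": {
  "turn": [
    [0, 0, 0.95],
    [0, 0, 0.95],
    [0, 0, 0.95],
    [0, 0, 0.94],
    [0, 0, 0],
    [0, 0, 0],
    [0, 0, 0],
    [0, 0, 0],
    [0, 0, 0],
    [0, 0, 0],
    [0, 0, 0],
    [0, 0, 0]
  ],
  "xyz": [
    [0, 0, -0.3],
    [0, 0, -0.3],
    [0, 0, -0.3],
    [0, 0, -0.3],
    [0.6, -0.58, 0],
    [0.6, -0.58, 0],
    [0.6, -0.58, 0],
    [0.6, -0.58, 0],
    [0.6, -0.58, 0],
    [0.6, -0.58, 0],
    [0.6, -0.58, 0],
    [0.6, -0.58, 0]
  ],
  "claw": [85, 85, 85, 85, 85, 85, 85, 85, 85, 85, 85, 85]
}}

```text
time_s: 1.35
position: [0.4196, -0.2867, 0.2609]
tool_rot: [[1.0, -0.0, -0.0], [-0.0, -1.0, 0.0], [-0.0, -0.0, -1.0]]
ft_force: [0.3, -0.3, 0.2]
grip_width: 0.0846
gripper_force: 0.0
```

Emit:
{"method": "arm_command", "body": {
  "turn": [
    [0, 0, 0],
    [0, 0, 0],
    [0, 0, 0],
    [0, 0, 0],
    [0, 0, 0],
    [0, 0, 0],
    [0, 0, 0],
    [0, 0, 0]
  ],
  "xyz": [
    [0.6, -0.58, 0],
    [0.6, -0.58, 0],
    [0.6, -0.58, 0],
    [0.6, -0.58, 0],
    [0, 0, 0],
    [0, 0, 0],
    [0, 0, 0],
    [0, 0, 0]
  ],
  "claw": [85, 85, 85, 85, 85, 85, 85, 85]
}}

```text
time_s: 2.15
position: [0.538, -0.173, 0.2611]
tool_rot: [[1.0, -0.002, -0.0], [-0.002, -1.0, -0.0], [-0.0, 0.0, -1.0]]
ft_force: [-0.4, 0.2, 0.9]
grip_width: 0.0848
gripper_force: 0.0
```

```bash
cat > snap.py <<'E'
import sys,json
from h import *
t=sys.argv[1]; c=cam("wrist"); im,d=imaging.get_image("wrist"); cv2.imwrite(f"pics/w{t}.png",im)
np.savez(f"w{t}.npz",K=c[0],k=c[1],R=c[2],t=c[3],d=d); s=env.observe(); print(s["time_s"],s["position"].round(4) if hasattr(s["position"],"round") else s["position"],np.round(s["tool_rot"],4).tolist(),np.round(s["ft_force"],1))
E
python3 snap.py 1
```

```text
2.2 [ 0.538  -0.173   0.2611] [[1.0, -0.0015, -0.0], [-0.0015, -1.0, -0.0001], [-0.0, 0.0001, -1.0]] [-0.4 -0.4 -0.3]
```

View pics/w1.png

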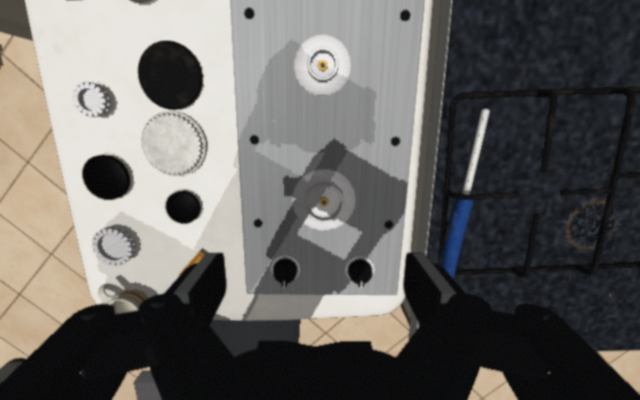

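The wrist picture shows the small cup at (323,65), the large cup at (324,201), partly in the arm's shadow, and all parts on the left.

```bash
cat > m2.py <<'E'
from h import *
A={"crown_small":(.632,.122,.022,44),"crown_large":(.424,.130,.022,60),"cap_large":(.528,.125,.014,66),"cap_small":(.484,.020,.014,50),"cup_small":(.6456,-.1685,.068,36),"cup_large":(.4828,-.1667,.068,52)}
def cloud(c,D,us,vs):
    K,k,R,t=c; p=cv2.undistortPoints(np.stack([us,vs],1).astype(np.float64)[:,None],K,np.array([k,0,0,0,0]))[:,0]
    return ((np.c_[p,np.ones(len(p))]*D[vs,us][:,None])-t)@R
def fit(pts):
    return cv2.fitEllipse(pts.astype(np.float32))
def run(c,im,D,names=A):
    g=cv2.cvtColor(im,cv2.COLOR_BGR2GRAY); hsv=cv2.cvtColor(im,cv2.COLOR_BGR2HSV)
    for n in names:
        x,y,z,d=A[n]; u0,v0=proj(c,(x,y,z)); r=1.5*d/2e3*c[0][0,0]/(c[2]@np.array([x,y,z])+c[3])[2]
        vs,us=np.mgrid[max(0,int(v0-r)):min(400,int(v0+r)+1),max(0,int(u0-r)):min(640,int(u0+r)+1)]; vs=vs.ravel();us=us.ravel()
        if len(us)<50: print(n,"out"); continue
        P=cloud(c,D,us,vs); zc={"crown":.011,"cap":.006,"cup":.060}[n.split("_")[0]]
        m=np.zeros(g.shape,np.uint8)
        if n[:3]=="cap": ok=g[vs,us]<70
        else: ok=(P[:,2]>zc)&(P[:,2]<z+.012)
        m[vs[ok],us[ok]]=1
        try:
            cs=max(cv2.findContours(m,cv2.RETR_EXTERNAL,cv2.CHAIN_APPROX_NONE)[0],key=cv2.contourArea)[:,0].astype(float)
            e=fit(np.array([on(c,a,b,z)[:2] for a,b in cs])); h=fit(cs[:, :])
            out=[np.round(np.array(e[0])*1e3,1),np.round(np.array(e[1])*1e3,1)]
        except Exception as ex: out=[ex]
        br=(hsv[vs,us,1]>90)&(g[vs,us]>60)&(np.hypot(us-u0,vs-v0)<r*.6)
        if n[:3]=="cup":
            out+=["nozzle px",np.round([us[br].mean(),vs[br].mean()],1),br.sum(),np.median(P[br],0).round(4),
                  "on .06",on(c,us[br].mean(),vs[br].mean(),float(np.median(P[br,2]))).round(4)]
        print(n,*out)
if __name__=="__main__":
    import sys
    print("TOP");run(cam("top"),cv2.imread("pics/top0.png"),np.load("top0.npy"))
    print("SIDE");run(cam("side"),cv2.imread("pics/side0.png"),np.load("side0.npy"))
    for t in sys.argv[1:]:
        f=np.load(f"w{t}.npz"); print("W"+t);run((f["K"],float(f["k"]),f["R"],f["t"]),cv2.imread(f"pics/w{t}.png"),f["d"])
E
python3 m2.py 1
```

```text
TOP
crown_small [632.1 122.3] [42.6 44.1]
crown_large [424.4 129.9] [57.7 58.9]
cap_large [527.9 125. ] [61.9 64.3]
cap_small [483.7  20. ] [46.  47.9]
cup_small [ 665.3 -180.7] [30.8 31.9] nozzle px [391. 149.] 1 [ 0.6638 -0.1798  0.0565] on .06 [ 0.6638 -0.1798  0.0565]
cup_large [ 502.3 -183.1] [45.6 47.1] nozzle px [394.3 222. ] 7 [ 0.5018 -0.1819  0.0579] on .06 [ 0.5017 -0.182   0.0579]
SIDE
crown_small [631.7 126.3] [43.6 54.3]
crown_large [424.3 133.5] [59.5 68. ]
cap_large max() iterable argument is empty
cap_small OpenCV(4.12.0) /io/opencv/modules/imgproc/src/shapedescr.cpp:361: error: (-201:Incorrect size of input array) There should be at least 5 points to fit the ellipse in function 'fitEllipseNoDirect'

cup_small [ 665.3 -178.4] [32.9 49.8] nozzle px [nan nan] 0 [nan nan nan] on .06 [nan nan nan]
cup_large [ 504.1 -180.8] [51.5 64.2] nozzle px [nan nan] 0 [nan nan nan] on .06 [nan nan nan]
W1
crown_small [634.  119.9] [43.4 48.1]
crown_large [427.7 127.5] [59.9 65.6]
cap_large [529.5 123.4] [61.7 67.9]
cap_small [485.5  18.6] [45.5 50.2]
cup_small [ 664.1 -180. ] [26.1 30.5] nozzle px [nan nan] 0 [nan nan nan] on .06 [nan nan nan]
cup_large [ 504.3 -182.6] [43.  47.5] nozzle px [nan nan] 0 [nan nan nan] on .06 [nan nan nan]m2.py:26: RuntimeWarning: Mean of empty slice.
  out+=["nozzle px",np.round([us[br].mean(),vs[br].mean()],1),br.sum(),np.median(P[br],0).round(4),
  ret = ret.dtype.type(ret / rcount)
  return _methods._mean(a, axis=axis, dtype=dtype,
  ret = um.true_divide(
m2.py:27: RuntimeWarning: Mean of empty slice.
  "on .06",on(c,us[br].mean(),vs[br].mean(),float(np.median(P[br,2]))).round(4)]
```

```bash
python3 - <<'E'
from m2 import *
for n,c,D in (("top",cam("top"),np.load("top0.npy")),("side",cam("side"),np.load("side0.npy"))):
    vs,us=np.mgrid[0:400,0:640]; vs=vs.ravel();us=us.ravel(); P=cloud(c,D,us,vs)
    for nm,(x0,x1,y0,y1) in {"mug":(.28,.42,.05,.2),"bottle":(.66,.9,.06,.25)}.items():
        s=(P[:,0]>x0)&(P[:,0]<x1)&(P[:,1]>y0)&(P[:,1]<y1)
        for lo,hi in((.035,.07),(.07,.12),(.12,.2),(.2,.4)):
            q=P[s&(P[:,2]>lo)&(P[:,2]<hi)]
            if len(q)>4: print(n,nm,lo,hi,len(q),np.percentile(q,2,axis=0).round(3),np.percentile(q,98,axis=0).round(3))
E
```

```text
top mug 0.035 0.07 278 [0.298 0.09  0.036] [0.365 0.149 0.051]
top mug 0.12 0.2 248 [0.28  0.05  0.128] [0.298 0.089 0.197]
top bottle 0.035 0.07 725 [0.76  0.061 0.035] [0.825 0.245 0.069]
top bottle 0.07 0.12 1166 [0.76  0.064 0.071] [0.824 0.246 0.119]
top bottle 0.12 0.2 2415 [0.768 0.065 0.122] [0.824 0.245 0.198]
top bottle 0.2 0.4 5000 [0.82  0.064 0.202] [0.824 0.246 0.327]
side mug 0.035 0.07 728 [0.298 0.089 0.036] [0.366 0.148 0.05 ]
side mug 0.07 0.12 97 [0.28  0.051 0.076] [0.298 0.088 0.12 ]
side mug 0.12 0.2 509 [0.28  0.051 0.122] [0.297 0.089 0.196]
side bottle 0.035 0.07 1537 [0.759 0.064 0.036] [0.824 0.247 0.069]
side bottle 0.07 0.12 2459 [0.759 0.066 0.071] [0.823 0.246 0.119]
side bottle 0.12 0.2 4560 [0.766 0.066 0.122] [0.824 0.247 0.199]
side bottle 0.2 0.4 14626 [0.82  0.065 0.204] [0.824 0.246 0.396]
```

Emit:
{"method": "arm_command", "body": {
  "turn": [
    [0, 0, 0],
    [0, 0, 0],
    [0, 0, 0],
    [0, 0, 0],
    [0, 0, 0],
    [0, 0, 0],
    [0, 0, 0],
    [0, 0, 0],
    [0, 0, 0],
    [0, 0, 0],
    [0, 0, 0],
    [0, 0, 0]
  ],
  "xyz": [
    [-0.28, -0.755, 0.25],
    [-0.28, -0.755, 0.25],
    [-0.28, -0.755, 0.25],
    [-0.28, -0.755, 0.25],
    [-0.28, -0.755, 0.25],
    [-0.28, -0.755, 0.25],
    [-0.28, -0.755, 0.25],
    [-0.28, -0.755, 0.25],
    [0, 0, 0.5],
    [0, 0, 0.5],
    [0, 0, 0],
    [0, 0, 0]
  ],
  "claw": [85, 85, 85, 85, 85, 85, 85, 80, 80, 80, 80, 80]
}}

```text
time_s: 3.4
position: [0.4269, 0.1294, 0.1117]
tool_rot: [[1.0, -0.001, 0.0], [-0.001, -1.0, 0.0], [0.0, -0.0, -1.0]]
ft_force: [-0.2, 0.2, 0.3]
grip_width: 0.0801
gripper_force: 0.0
```

```bash
python3 snap.py 2; python3 m2.py 2 2>/dev/null| sed -n '/W2/,$p'
```

```text
3.45 [0.4273 0.1294 0.1121] [[1.0, -0.0009, 0.0016], [-0.0009, -1.0, 0.0], [0.0016, -0.0, -1.0]] [-1.1 -0.1  0.8]
W2
```

View pics/w2.png

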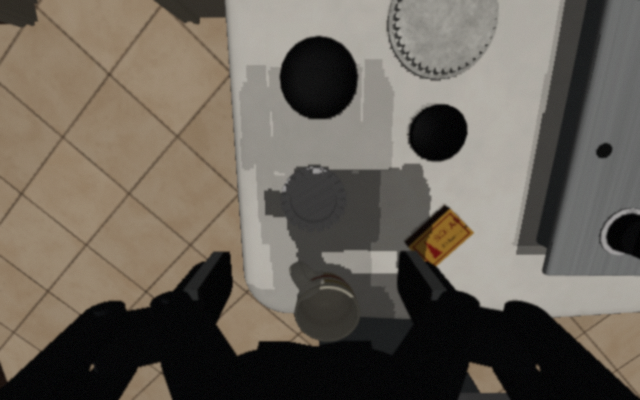

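The crown is at about (314,197), midway between the fingers (inner edges about 231 and 398). I'll check its x by fit.

```bash
cat > m3.py <<'E'
import sys
from m2 import *
f=np.load(f"w{sys.argv[1]}.npz"); run((f["K"],float(f["k"]),f["R"],f["t"]),cv2.imread(f"pics/w{sys.argv[1]}.png"),f["d"],sys.argv[2:])
E
python3 m3.py 2 crown_large cap_large cap_small
```

```text
crown_large [427. 131.] [58.4 59. ]
cap_large [528.5 126.4] [63.8 64.3]
cap_small [484.5  22. ] [47.6 50.6]
```

Emit:
{"method": "arm_command", "body": {
  "turn": [
    [0, 0, 0],
    [0, 0, 0],
    [0, 0, 0],
    [0, 0, 0],
    [0, 0, 0],
    [0, 0, 0],
    [0, 0, 0],
    [0, 0, 0],
    [0, 0, 0],
    [0, 0, 0],
    [0, 0, 0],
    [0, 0, 0]
  ],
  "xyz": [
    [0, 0, 0.5],
    [0, 0, 0.5],
    [0, 0, 0.5],
    [0, 0, 0.4],
    [0, 0, 0.27],
    [0, 0, 0],
    [0, 0, 0],
    [0, 0, 0],
    [0, 0, 0],
    [0, 0, 0],
    [0, 0, 0],
    [0, 0, 0]
  ],
  "claw": [80, 80, 80, 80, 80, 80, 50, 50, 50, 50, 50, 50],
  "squeeze": 30
}}

```text
time_s: 4.65
position: [0.4266, 0.1299, 0.0026]
tool_rot: [[1.0, 0.0, 0.0], [0.0, -1.0, 0.0], [0.0, -0.0, -1.0]]
ft_force: [0.6, 0.8, 0.4]
grip_width: 0.0497
gripper_force: 0.0
```

```bash
python3 snap.py 3; python3 -c "
from h import *
im,d=imaging.get_image('side'); np.save('side3.npy',d); cv2.imwrite('pics/side3.png',cv2.resize(im[210:350,220:430],None,fx=3,fy=3,interpolation=cv2.INTER_CUBIC))"
```

```text
4.7 [0.4266 0.1299 0.0026] [[1.0, 0.0001, 0.0001], [0.0001, -1.0, 0.0], [0.0001, -0.0, -1.0]] [-0.6 -0.9  0.5]
```

View pics/side3.png

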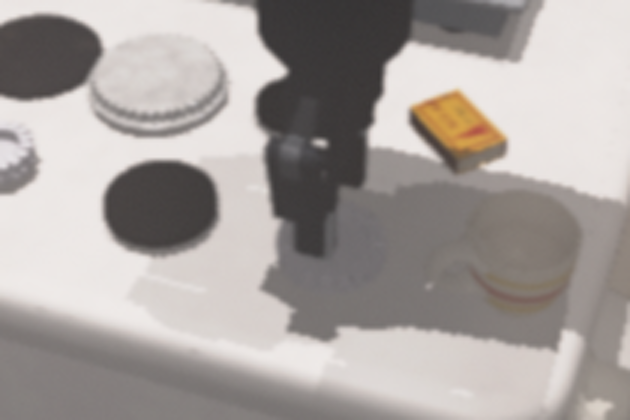

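View pics/w3.png

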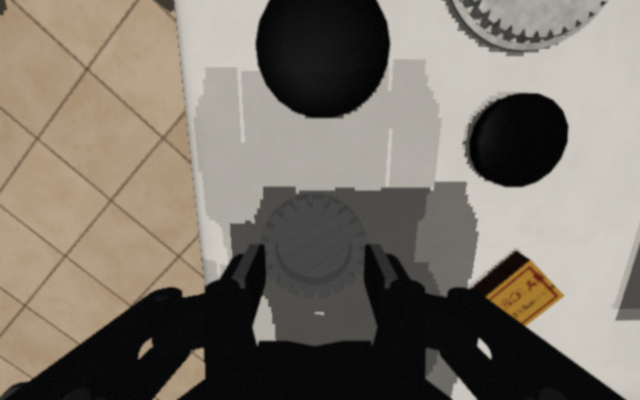

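The fingers stand at rows 250–280, and the crown, centred about (315,245), seems to have slipped forward (+x). I'll measure it.

```bash
python3 - <<'E'
from m2 import *
f=np.load("w3.npz"); c=(f["K"],float(f["k"]),f["R"],f["t"]); D=f["d"]; im=cv2.imread("pics/w3.png")
run(c,im,D,["crown_large"])
for z in (0.0026,.0216): print("tcp px",z,proj(c,(.4266,.1299,z)))
for u,v in((280,247),(314,247),(349,247),(314,285),(314,200),(250,265),(378,265)): print(u,v,cloud(c,D,np.array([u]),np.array([v])).round(4))
E
```

```text
crown_large [427.5 130.8] [57.3 60.4]
tcp px 0.0026 [315.20378747 235.73089431]
tcp px 0.0216 [315.27846294 248.40987306]
280 247 [[0.4235 0.1505 0.0125]]
314 247 [[0.4232 0.1306 0.0118]]
349 247 [[0.4227 0.1099 0.0108]]
314 285 [[0.4036 0.1306 0.0212]]
314 200 [[0.4542 0.1306 0.0212]]
250 265 [[0.4377 0.1568 0.0633]]
378 265 [[0.4377 0.1043 0.0632]]
```

```bash
python3 - <<'E'
from m2 import *
c=cam("side"); D=np.load("side3.npy")
for v in range(262,300,3): print(v,*[cloud(c,D,np.array([u]),np.array([v])).round(3)[0] for u in (318,323,327)])
E
```

```text
262 [0.423 0.195 0.138] [0.416 0.194 0.14 ] [0.415 0.179 0.127]
265 [0.423 0.195 0.133] [0.415 0.196 0.136] [0.421 0.16  0.102]
268 [0.423 0.193 0.125] [0.415 0.195 0.129] [0.415 0.178 0.115]
271 [0.425 0.189 0.116] [0.416 0.194 0.122] [0.415 0.177 0.108]
274 [0.424 0.191 0.112] [0.417 0.191 0.114] [0.415 0.178 0.103]
277 [0.428 0.18  0.095] [0.417 0.189 0.106] [0.415 0.179 0.098]
280 [0.427 0.184 0.092] [0.418 0.188 0.099] [0.415 0.178 0.091]
283 [0.426 0.185 0.087] [0.418 0.187 0.092] [0.414 0.181 0.087]
286 [0.432 0.167 0.063] [0.425 0.165 0.063] [0.42  0.162 0.061]
289 [0.432 0.167 0.056] [0.424 0.168 0.06 ] [0.42  0.161 0.055]
292 [0.432 0.167 0.05 ] [0.425 0.166 0.051] [0.42  0.161 0.048]
295 [0.439 0.149 0.023] [0.427 0.158 0.036] [0.42  0.159 0.04 ]
298 [0.436 0.156 0.024] [0.429 0.153 0.024] [0.423 0.152 0.024]
```

```bash
python3 - <<'E'
from m2 import *
f=np.load("w3.npz"); c=(f["K"],float(f["k"]),f["R"],f["t"]); D=f["d"]; g=cv2.imread("pics/w3.png",0)
for v in (240,244,248,252,256,262,270): print(v,*[(u,int(g[v,u]),cloud(c,D,np.array([u]),np.array([v])).round(3)[0].tolist()) for u in (242,250,256,260,263,266)])
print(imaging.camera_info("wrist")["tvec"], env.observe()["grip_width"])
E
```

```text
240 (242, 76, [0.423, 0.176, 0.0]) (250, 76, [0.423, 0.171, -0.0]) (256, 74, [0.423, 0.167, 0.0]) (260, 68, [0.431, 0.16, 0.021]) (263, 63, [0.431, 0.159, 0.021]) (266, 63, [0.431, 0.157, 0.02])
244 (242, 77, [0.42, 0.176, 0.0]) (250, 57, [0.437, 0.162, 0.04]) (256, 57, [0.437, 0.159, 0.04]) (260, 39, [0.438, 0.156, 0.042]) (263, 44, [0.437, 0.155, 0.041]) (266, 70, [0.429, 0.157, 0.022])
248 (242, 77, [0.417, 0.176, -0.0]) (250, 48, [0.438, 0.16, 0.046]) (256, 42, [0.437, 0.158, 0.045]) (260, 9, [0.437, 0.156, 0.045]) (263, 12, [0.435, 0.155, 0.04]) (266, 68, [0.427, 0.157, 0.022])
252 (242, 67, [0.414, 0.176, -0.0]) (250, 46, [0.437, 0.16, 0.05]) (256, 27, [0.437, 0.157, 0.05]) (260, 4, [0.437, 0.155, 0.048]) (263, 9, [0.433, 0.155, 0.04]) (266, 58, [0.422, 0.158, 0.017])
256 (242, 21, [0.434, 0.164, 0.046]) (250, 46, [0.438, 0.159, 0.055]) (256, 9, [0.438, 0.156, 0.055]) (260, 3, [0.435, 0.155, 0.049]) (263, 9, [0.431, 0.155, 0.042]) (266, 61, [0.422, 0.157, 0.023])
262 (242, 47, [0.438, 0.161, 0.061]) (250, 41, [0.437, 0.158, 0.059]) (256, 5, [0.436, 0.156, 0.057]) (260, 7, [0.433, 0.155, 0.051]) (263, 6, [0.428, 0.155, 0.042]) (266, 60, [0.419, 0.157, 0.023])
270 (242, 44, [0.437, 0.16, 0.066]) (250, 7, [0.438, 0.156, 0.068]) (256, 6, [0.433, 0.155, 0.059]) (260, 7, [0.429, 0.155, 0.05]) (263, 5, [0.425, 0.155, 0.043]) (266, 50, [0.413, 0.158, 0.021])
[0.13029637 0.4288887  0.30295208] 0.04976945725371594
```

```bash
python3 - <<'E'
from m2 import *
for t,tz,w in(("1",.2611,85),("2",.1121,80),("3",.0026,50)):
    f=np.load(f"w{t}.npz"); c=(f["K"],float(f["k"]),f["R"],f["t"]); D=f["d"]
    vs,us=np.mgrid[230:330,190:440]; vs=vs.ravel();us=us.ravel(); P=cloud(c,D,us,vs)
    x0,y0={"1":(.538,-.173),"2":(.4273,.1294),"3":(.4266,.1299)}[t]
    for sg in(1,-1):
        s=(abs(P[:,0]-x0)<.014)&(sg*(P[:,1]-y0)>.015)&(sg*(P[:,1]-y0)<.06)&(P[:,2]>tz+.018-.02*(t!="3"))&(P[:,2]<tz+.07)
        q=P[s]; print(t,w,sg,len(q),"tip above tcp",np.percentile(q[:,2],[0,1,5]).round(4)-tz,"inner y",(np.percentile(sg*(q[:,1]-y0),[1])).round(4),"x",(q[:,0].min()-x0).round(4),(q[:,0].max()-x0).round(4))
E
```

```text
1 85 1 1459 tip above tcp [0.0427 0.0442 0.0463] inner y [0.0426] x -0.0119 0.0118
1 85 -1 1407 tip above tcp [0.0427 0.044  0.0461] inner y [0.0415] x -0.0117 0.0114
2 80 1 1558 tip above tcp [0.0408 0.0418 0.0444] inner y [0.0402] x -0.0122 0.0112
2 80 -1 1540 tip above tcp [0.0407 0.042  0.0442] inner y [0.0391] x -0.0117 0.0115
3 50 1 2072 tip above tcp [0.018  0.0183 0.0187] inner y [0.0198] x -0.0139 0.0116
3 50 -1 2118 tip above tcp [0.018  0.0182 0.0187] inner y [0.0177] x -0.014 0.0117
```

The depth readings show that the fingertips stand about 30 mm (plus the swing) behind the reported TCP: 43 mm at opening 85 and about 37 mm at 50. So the fingers closed above the crown, which hasn't moved. I'll use the measured offset and go lower.

Emit:
{"method": "arm_command", "body": {
  "turn": [
    [0, 0, 0],
    [0, 0, 0],
    [0, 0, 0],
    [0, 0, 0],
    [0, 0, 0],
    [0, 0, 0],
    [0, 0, 0],
    [0, 0, 0],
    [0, 0, 0],
    [0, 0, 0],
    [0, 0, 0],
    [0, 0, 0]
  ],
  "xyz": [
    [0, 0, 0],
    [0, 0, 0],
    [0, 0, 0],
    [0, 0, 0],
    [0, 0, 0.2],
    [0, 0, 0.2],
    [0, 0, 0.14],
    [0, 0, 0.1],
    [0, 0, 0],
    [0, 0, 0],
    [0, 0, 0],
    [0, 0, 0]
  ],
  "claw": [80, 80, 80, 80, 80, 80, 80, 80, 80, 50, 50, 50],
  "squeeze": 30
}}

```text
time_s: 5.95
position: [0.4268, 0.1298, -0.029]
tool_rot: [[1.0, 0.0, 0.001], [0.0, -1.0, -0.0], [0.001, 0.0, -1.0]]
ft_force: [-0.5, 0.6, 4.2]
grip_width: 0.0585
gripper_force: 31.9
```

Emit:
{"method": "arm_command", "body": {
  "turn": [
    [0, 0, 0],
    [0, 0, 0],
    [0, 0, 0]
  ],
  "xyz": [
    [0, 0, 0],
    [0, 0, 0],
    [0, 0, 0]
  ],
  "claw": [50, 50, 50]
}}

```text
time_s: 6.25
position: [0.4268, 0.1299, -0.029]
tool_rot: [[1.0, 0.0, 0.001], [0.0, -1.0, 0.0], [0.001, -0.0, -1.0]]
ft_force: [-1.0, -0.5, 6.5]
grip_width: 0.0587
gripper_force: 32.0
```

Emit:
{"method": "arm_command", "body": {
  "turn": [
    [0, 0, 0],
    [0, 0, 0],
    [0, 0, 0],
    [0, 0, 0],
    [0, 0, 0],
    [0, 0, 0],
    [0, 0, 0],
    [0, 0, 0],
    [0, 0, 0],
    [0, 0, 0],
    [0, 0, 0],
    [0, 0, 0]
  ],
  "xyz": [
    [0, 0, -0.3],
    [0, 0, -0.7],
    [0, 0, -0.8],
    [0, 0, -0.8],
    [0.19, 0.78, 0],
    [0.19, 0.78, 0],
    [0.19, 0.78, 0],
    [0.19, 0.78, 0],
    [0.19, 0.78, 0],
    [0.19, 0.78, 0],
    [0.19, 0.78, 0],
    [0.19, 0.78, 0]
  ],
  "claw": [50, 50, 50, 50, 50, 50, 50, 50, 50, 50, 50, 50]
}}

```text
time_s: 7.45
position: [0.5026, -0.1838, 0.1004]
tool_rot: [[1.0, -0.0, -0.0], [-0.0, -1.0, 0.0], [-0.0, -0.0, -1.0]]
ft_force: [1.1, 1.1, -0.6]
grip_width: 0.0587
gripper_force: 33.0
```

Emit:
{"method": "arm_command", "body": {
  "turn": [
    [0, 0, 0],
    [0, 0, 0],
    [0, 0, 0]
  ],
  "xyz": [
    [0, 0, 0.1],
    [0, 0, 0],
    [0, 0, 0]
  ],
  "claw": [50, 50, 50]
}}

```text
time_s: 7.75
position: [0.5022, -0.1811, 0.0953]
tool_rot: [[1.0, 0.001, -0.001], [0.001, -1.0, 0.001], [-0.001, -0.001, -1.0]]
ft_force: [0.4, -0.5, -0.1]
grip_width: 0.0586
gripper_force: 33.0
```

```bash
python3 snap.py 4; python3 -c "
from h import *
im,d=imaging.get_image('side'); np.save('side4.npy',d); cv2.imwrite('pics/side4.png',im)"; python3 - <<'E'
from m2 import *
f=np.load("w4.npz"); c=(f["K"],float(f["k"]),f["R"],f["t"]); im=cv2.imread("pics/w4.png")
p=env.observe()["position"]
for n,z in(("crown_large",p[2]+.029+.022),):
    A[n]=(p[0],p[1],z,60)
    vs,us=np.mgrid[120:330,220:410]; vs=vs.ravel();us=us.ravel(); P=cloud(c,f["d"],us,vs)
    s=(np.hypot(P[:,0]-p[0],P[:,1]-p[1])<.035)&(abs(P[:,2]-z)<.012); print(s.sum(),np.percentile(P[s,2],[5,50,95]).round(4)-p[2])
    m=np.zeros((400,640),np.uint8); m[vs[s],us[s]]=1
    cs=max(cv2.findContours(m,cv2.RETR_EXTERNAL,cv2.CHAIN_APPROX_NONE)[0],key=cv2.contourArea)[:,0].astype(float)
    print(fit(np.array([on(c,a,b,z)[:2] for a,b in cs])),p)
E
```

```text
7.8 [ 0.5023 -0.181   0.0956] [[1.0, 0.0012, -0.0004], [0.0012, -1.0, 0.0004], [-0.0004, -0.0004, -1.0]] [ 0.8 -0.5 -1.2]
13734 [0.04066977 0.04776977 0.05396977]
((0.503503143787384, -0.1808619350194931), (0.05819728970527649, 0.06824923306703568), 1.7805150747299194) [ 0.50247161 -0.18104718  0.09573023]
```

View pics/w4.png

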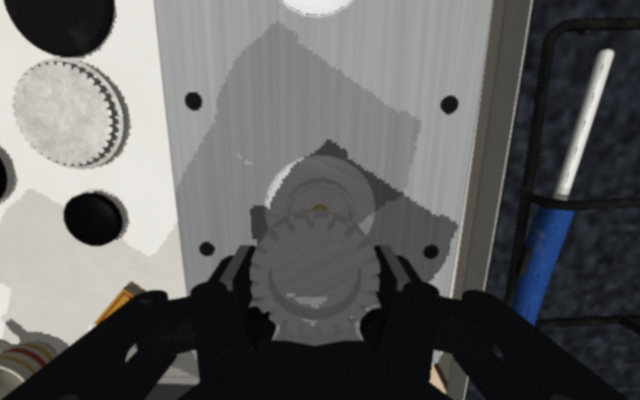

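The crown is held level at about (316,270), centred on the TCP. The cup is at about (320,200), ahead only by perspective. Lowering.

Emit:
{"method": "arm_command", "body": {
  "turn": [
    [0, 0, 0],
    [0, 0, 0],
    [0, 0, 0],
    [0, 0, 0],
    [0, 0, 0],
    [0, 0, 0],
    [0, 0, 0]
  ],
  "xyz": [
    [0, 0, 0.3],
    [0, 0, 0.3],
    [0, 0.01, 0.3],
    [0, 0, 0.2],
    [0, 0, 0.15],
    [0, 0, 0],
    [0, 0, 0]
  ],
  "claw": [50, 50, 50, 50, 50, 50, 50]
}}

```text
time_s: 8.55
position: [0.5034, -0.1829, 0.0335]
tool_rot: [[1.0, 0.0, 0.002], [0.0, -1.0, -0.001], [0.002, 0.001, -1.0]]
ft_force: [3.2, -1.1, 0.1]
grip_width: 0.0585
gripper_force: 33.1
```

Emit:
{"method": "arm_command", "body": {
  "turn": [
    [0, 0, 0],
    [0, 0, 0],
    [0, 0, 0],
    [0, 0, 0]
  ],
  "xyz": [
    [0, 0, 0.04],
    [0, 0, 0.02],
    [0, 0, 0],
    [0, 0, 0]
  ],
  "claw": [50, 50, 50, 50]
}}

```text
time_s: 8.95
position: [0.504, -0.1833, 0.0322]
tool_rot: [[1.0, 0.0, 0.004], [0.0, -1.0, -0.003], [0.004, 0.003, -1.0]]
ft_force: [0.5, 0.1, 15.5]
grip_width: 0.0589
gripper_force: 34.4
```

Emit:
{"method": "arm_command", "body": {
  "turn": [
    [0, 0, 0],
    [0, 0, 0],
    [0, 0, 0],
    [0, 0, 0],
    [0, 0, 0],
    [0, 0, 0],
    [0, 0, 0],
    [0, 0, 0],
    [0, 0, 0],
    [0, 0, 0],
    [0, 0, 0],
    [0, 0, 0]
  ],
  "xyz": [
    [0, 0, -0.04],
    [0, 0, 0],
    [0, 0, 0],
    [0, 0, 0],
    [0, 0, -0.2],
    [0, 0, -0.5],
    [0, 0, -0.5],
    [0, 0, -0.5],
    [0, 0, -0.5],
    [0, 0, -0.5],
    [0, 0, 0],
    [0, 0, 0]
  ],
  "claw": [66, 74, 80, 80, 80, 80, 80, 80, 80, 80, 80, 80]
}}

```text
time_s: 10.15
position: [0.5025, -0.1826, 0.1674]
tool_rot: [[1.0, 0.0, 0.001], [0.0, -1.0, -0.0], [0.001, 0.0, -1.0]]
ft_force: [-0.8, 0.3, 0.3]
grip_width: 0.0802
gripper_force: 0.0
```

```bash
python3 snap.py 5; python3 - <<'E'
from m2 import *
f=np.load("w5.npz"); c=(f["K"],float(f["k"]),f["R"],f["t"])
A["crown_large"]=(.503,-.182,.082,60)
def ring(c,D):
    vs,us=np.mgrid[0:400,0:640]; vs=vs.ravel();us=us.ravel(); P=cloud(c,D,us,vs)
    s=(np.hypot(P[:,0]-.503,P[:,1]+.182)<.045)&(abs(P[:,2]-.082)<.005); q=P[s]
    m=np.zeros((400,640),np.uint8); m[vs[s],us[s]]=1
    cs=max(cv2.findContours(m,cv2.RETR_EXTERNAL,cv2.CHAIN_APPROX_NONE)[0],key=cv2.contourArea)[:,0].astype(float)
    e=fit(np.array([on(c,a,b,.082)[:2] for a,b in cs]))
    a=np.linalg.lstsq(np.c_[q[:,:2]-q[:,:2].mean(0),np.ones(len(q))],q[:,2],rcond=None)[0]
    print(np.round(e[0],4),np.round(e[1],4),"plane slopes,z",a.round(4),len(q))
ring(c,f["d"])
im,d=imaging.get_image("top"); cv2.imwrite("pics/top5.png",im); ring(cam("top"),d)
E
```

```text
10.2 [ 0.5022 -0.1824  0.1666] [[1.0, 0.0001, -0.0009], [0.0001, -1.0, 0.0005], [-0.0009, -0.0005, -1.0]] [-0.4 -0.4 -0.8]
[ 0.5031 -0.1832] [0.0569 0.0573] plane slopes,z [-0.0353  0.0231  0.0828] 1713Traceback (most recent call last):
  File "<stdin>", line 13, in <module>
  File "<stdin>", line 8, in ring
ValueError: max() iterable argument is empty
```

View pics/w5.png

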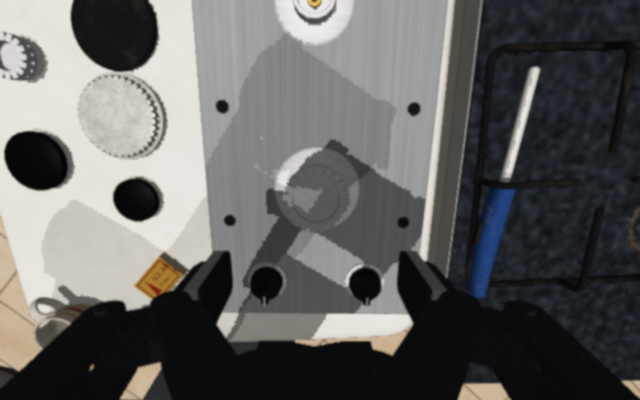

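The crown sits at the cup, top z 0.0828 (expected 0.082), centre (0.503,-0.183): home. Next the large cap.

Emit:
{"method": "arm_command", "body": {
  "turn": [
    [0, 0, 0],
    [0, 0, 0],
    [0, 0, 0],
    [0, 0, 0],
    [0, 0, 0],
    [0, 0, 0],
    [0, 0, 0],
    [0, 0, 0],
    [0, 0, 0],
    [0, 0, 0],
    [0, 0, 0],
    [0, 0, 0]
  ],
  "xyz": [
    [0.065, -0.77, 0],
    [0.065, -0.77, 0],
    [0.065, -0.77, 0],
    [0.065, -0.77, 0],
    [0.065, -0.77, 0.3],
    [0.065, -0.77, 0.3],
    [0.065, -0.77, 0.3],
    [0.065, -0.77, 0.3],
    [0, 0, 0.5],
    [0, 0, 0.5],
    [0, 0, 0.1],
    [0, 0, 0]
  ],
  "claw": [80, 80, 80, 80, 80, 80, 80, 80, 80, 80, 80, 80]
}}

```text
time_s: 11.45
position: [0.5281, 0.1252, 0.0512]
tool_rot: [[1.0, -0.0, -0.003], [-0.0, -1.0, -0.0], [-0.003, 0.0, -1.0]]
ft_force: [0.1, -0.2, -0.7]
grip_width: 0.0803
gripper_force: 0.0
```

Emit:
{"method": "arm_command", "body": {
  "turn": [
    [0, 0, 0],
    [0, 0, 0],
    [0, 0, 0],
    [0, 0, 0],
    [0, 0, 0],
    [0, 0, 0]
  ],
  "xyz": [
    [0, 0, 0.4],
    [0, 0, 0.4],
    [0, 0, 0.3],
    [0, 0, 0.14],
    [0, 0, 0],
    [0, 0, 0]
  ],
  "claw": [80, 80, 80, 80, 80, 80]
}}

```text
time_s: 12.05
position: [0.5293, 0.1253, -0.0089]
tool_rot: [[1.0, -0.0, 0.002], [-0.0, -1.0, 0.0], [0.002, -0.0, -1.0]]
ft_force: [-0.2, 0.6, -0.1]
grip_width: 0.08
gripper_force: 0.0
```

```bash
cat > tip.py <<'E'
import sys
from m2 import *
t,D0,zt=sys.argv[1],float(sys.argv[2]),float(sys.argv[3])
f=np.load(f"w{t}.npz"); c=(f["K"],float(f["k"]),f["R"],f["t"]); D=f["d"]; g=cv2.imread(f"pics/w{t}.png",0)
p=np.array(env.observe()["position"]); x0,y0=p[:2]
vs,us=np.mgrid[150:330,150:480]; vs=vs.ravel();us=us.ravel(); P=cloud(c,D,us,vs)
for sg in(1,-1):
    s=(abs(P[:,0]-x0-.011)<.0015)&(sg*(P[:,1]-y0)>D0/2)&(sg*(P[:,1]-y0)<.06)&(P[:,2]>.003)&(P[:,2]<.06); print("tips",sg,s.sum(),np.percentile(P[s,2],[0,2,10]).round(4) if s.any() else None, "tcp z",p[2].round(4))
s=(np.hypot(P[:,0]-x0,P[:,1]-y0)<D0/2+.004)&(P[:,2]>zt-.007)&(P[:,2]<zt+.006)
m=np.zeros(g.shape,np.uint8); m[vs[s],us[s]]=1
cs=max(cv2.findContours(m,cv2.RETR_EXTERNAL,cv2.CHAIN_APPROX_NONE)[0],key=cv2.contourArea)[:,0].astype(float)
e=fit(np.array([on(c,a,b,zt)[:2] for a,b in cs])); print("part",np.round(e[0],4),np.round(e[1],4),"tcp",p[:2].round(4))
E
python3 snap.py 6; python3 tip.py 6 .066 .014
```

```text
12.1 [ 0.5293  0.1253 -0.0089] [[1.0, -0.0001, 0.0019], [-0.0001, -1.0, 0.0], [0.0019, -0.0, -1.0]] [ 0.3 -0.5  0.9]
tips 1 441 [0.0358 0.0373 0.0397] tcp z -0.0089
tips -1 434 [0.035  0.0373 0.0394] tcp z -0.0089
part [0.5295 0.1264] [0.0649 0.0665] tcp [0.5293 0.1253]
```

View pics/w6.png

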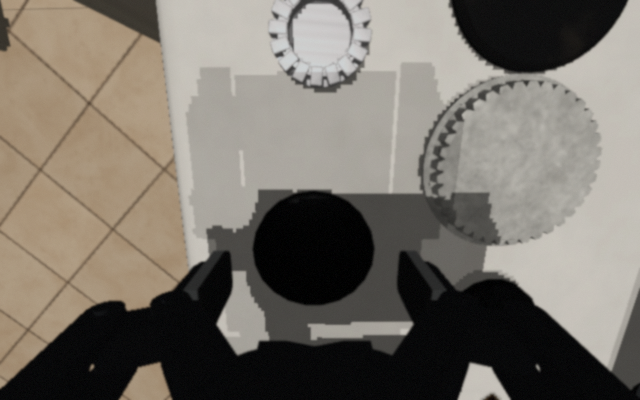

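Cap centred between the fingers at (313,247), within 1 mm of the TCP. Fingertips now at z≈0.036. Lowering a further 24 mm and gripping.

Emit:
{"method": "arm_command", "body": {
  "turn": [
    [0, 0, 0],
    [0, 0, 0],
    [0, 0, 0],
    [0, 0, 0],
    [0, 0, 0],
    [0, 0, 0],
    [0, 0, 0],
    [0, 0, 0],
    [0, 0, 0],
    [0, 0, 0]
  ],
  "xyz": [
    [0, -0.02, 0.2],
    [0, 0, 0.2],
    [0, 0, 0.08],
    [0, 0, 0],
    [0, 0, 0],
    [0, 0, 0],
    [0, 0, 0],
    [0, 0, 0],
    [0, 0, 0],
    [0, 0, 0]
  ],
  "claw": [80, 80, 80, 80, 60, 60, 60, 60, 60, 60]
}}

```text
time_s: 13.1
position: [0.5287, 0.1265, -0.0337]
tool_rot: [[1.0, 0.0, 0.001], [0.0, -1.0, 0.0], [0.001, -0.0, -1.0]]
ft_force: [-1.2, 1.3, 6.0]
grip_width: 0.0641
gripper_force: 33.6
```

Emit:
{"method": "arm_command", "body": {
  "turn": [
    [0, 0, 0],
    [0, 0, 0],
    [0, 0, 0],
    [0, 0, 0],
    [0, 0, 0],
    [0, 0, 0],
    [0, 0, 0],
    [0, 0, 0],
    [0, 0, 0],
    [0, 0, 0],
    [0, 0, 0],
    [0, 0, 0]
  ],
  "xyz": [
    [0, 0, -0.3],
    [0, 0, -0.7],
    [0, 0, -0.8],
    [0, 0, -0.7],
    [-0.064, 0.774, 0],
    [-0.064, 0.774, 0],
    [-0.064, 0.774, 0],
    [-0.064, 0.774, 0],
    [-0.064, 0.774, 0],
    [-0.064, 0.774, 0],
    [-0.064, 0.774, 0],
    [-0.064, 0.774, 0]
  ],
  "claw": [60, 60, 60, 60, 60, 60, 60, 60, 60, 60, 60, 60]
}}

```text
time_s: 14.3
position: [0.5024, -0.1849, 0.0907]
tool_rot: [[1.0, -0.0, -0.001], [-0.0, -1.0, 0.0], [-0.001, -0.0, -1.0]]
ft_force: [0.9, 0.6, -1.0]
grip_width: 0.0634
gripper_force: 34.0
```

Emit:
{"method": "arm_command", "body": {
  "turn": [
    [0, 0, 0],
    [0, 0, 0],
    [0, 0, 0],
    [0, 0, 0]
  ],
  "xyz": [
    [0, 0, 0.1],
    [0, 0, 0.2],
    [0, 0, 0],
    [0, 0, 0]
  ],
  "claw": [60, 60, 60, 60]
}}

```text
time_s: 14.7
position: [0.5029, -0.1821, 0.0756]
tool_rot: [[1.0, 0.001, -0.001], [0.001, -1.0, 0.001], [-0.001, -0.001, -1.0]]
ft_force: [0.7, -0.2, -1.6]
grip_width: 0.0638
gripper_force: 34.0
```

```bash
python3 snap.py 7; python3 tip.py 7 .066 .123; python3 - <<'E'
from m2 import *
f=np.load("w7.npz"); c=(f["K"],float(f["k"]),f["R"],f["t"]); D=f["d"]
vs,us=np.mgrid[150:340,220:410]; vs=vs.ravel();us=us.ravel(); q=cloud(c,D,us,vs)
q=q[(np.hypot(q[:,0]-.503,q[:,1]+.182)<.022)&(abs(q[:,2]-.126)<.012)]
print(np.linalg.lstsq(np.c_[q[:,:2]-q[:,:2].mean(0),np.ones(len(q))],q[:,2],rcond=None)[0].round(4),len(q))
E
```

```text
14.75 [ 0.5031 -0.1823  0.076 ] [[1.0, 0.0015, -0.0002], [0.0015, -1.0, 0.0002], [-0.0002, -0.0002, -1.0]] [ 0.4 -0.3 -0.8]
tips 1 161 [0.0485 0.0488 0.0493] tcp z 0.076
tips -1 159 [0.0483 0.049  0.0495] tcp z 0.076
part [ 0.5041 -0.1818] [0.0654 0.069 ] tcp [ 0.5031 -0.1823]
[-0.0006  0.008   0.1262] 6639
```

Emit:
{"method": "arm_command", "body": {
  "turn": [
    [0, 0, 0],
    [0, 0, 0],
    [0, 0, 0],
    [0, 0, 0],
    [0, 0, 0],
    [0, 0, 0],
    [0, 0, 0]
  ],
  "xyz": [
    [-0.01, 0.01, 0.2],
    [0, 0, 0.2],
    [0, 0, 0.15],
    [0, 0, 0.1],
    [0, 0, 0.04],
    [0, 0, 0],
    [0, 0, 0]
  ],
  "claw": [60, 60, 60, 60, 60, 60, 60]
}}

```text
time_s: 15.45
position: [0.5026, -0.1838, 0.0416]
tool_rot: [[1.0, -0.0, 0.0], [-0.0, -1.0, -0.0], [0.0, 0.0, -1.0]]
ft_force: [-0.7, 0.1, -1.2]
grip_width: 0.0638
gripper_force: 34.0
```

Emit:
{"method": "arm_command", "body": {
  "turn": [
    [0, 0, 0],
    [0, 0, 0],
    [0, 0, 0],
    [0, 0, 0]
  ],
  "xyz": [
    [0, 0, 0.03],
    [0, 0, 0.02],
    [0, 0, 0],
    [0, 0, 0]
  ],
  "claw": [60, 60, 60, 60]
}}

```text
time_s: 15.85
position: [0.5028, -0.184, 0.0412]
tool_rot: [[1.0, 0.0, 0.002], [0.0, -1.0, -0.002], [0.002, 0.002, -1.0]]
ft_force: [-6.5, 4.4, 21.3]
grip_width: 0.0637
gripper_force: 35.9
```

Emit:
{"method": "arm_command", "body": {
  "turn": [
    [0, 0, 0],
    [0, 0, 0],
    [0, 0, 0],
    [0, 0, 0],
    [0, 0, 0],
    [0, 0, 0],
    [0, 0, 0],
    [0, 0, 0],
    [0, 0, 0],
    [0, 0, 0],
    [0, 0, 0],
    [0, 0, 0]
  ],
  "xyz": [
    [0, 0, -0.04],
    [0, 0, 0],
    [0, 0, 0],
    [0, 0, 0],
    [0, 0, -0.2],
    [0, 0, -0.5],
    [0, 0, -0.5],
    [0, 0, -0.5],
    [0, 0, -0.5],
    [0, 0, -0.3],
    [0, 0, 0],
    [0, 0, 0]
  ],
  "claw": [70, 77, 82, 82, 82, 82, 82, 82, 82, 82, 82, 82]
}}

```text
time_s: 17.05
position: [0.5023, -0.1836, 0.1658]
tool_rot: [[1.0, 0.0, -0.0], [0.0, -1.0, 0.0], [-0.0, -0.0, -1.0]]
ft_force: [-0.7, -1.1, 0.2]
grip_width: 0.082
gripper_force: 0.0
```

```bash
python3 snap.py 8; python3 - <<'E'
from m2 import *
f=np.load("w8.npz"); c=(f["K"],float(f["k"]),f["R"],f["t"]); D=f["d"]; im=cv2.imread("pics/w8.png")
vs,us=np.mgrid[0:400,0:640]; vs=vs.ravel();us=us.ravel(); P=cloud(c,D,us,vs)
s=(np.hypot(P[:,0]-.503,P[:,1]+.183)<.045)&(abs(P[:,2]-.089)<.007); q=P[s]
m=np.zeros((400,640),np.uint8); m[vs[s],us[s]]=1
cs=max(cv2.findContours(m,cv2.RETR_EXTERNAL,cv2.CHAIN_APPROX_NONE)[0],key=cv2.contourArea)[:,0].astype(float)
print("cap",fit(np.array([on(c,a,b,.089)[:2] for a,b in cs])))
q=q[np.hypot(q[:,0]-.503,q[:,1]+.183)<.024]
print(np.linalg.lstsq(np.c_[q[:,:2]-q[:,:2].mean(0),np.ones(len(q))],q[:,2],rcond=None)[0].round(4),"max",np.percentile(q[:,2],[50,95]))
run(c,im,D,["cup_small"])
E
```

```text
17.1 [ 0.5021 -0.1835  0.1653] [[1.0, -0.0, -0.0012], [-0.0, -1.0, 0.0008], [-0.0012, -0.0008, -1.0]] [-0.3 -0.9 -0.1]
cap ((0.503445029258728, -0.18339654803276062), (0.06463823467493057, 0.06562181562185287), 93.24462127685547)
[-0.002  -0.0017  0.0918] max [0.09182319 0.09295931]
cup_small [ 659.5 -180.9] [21.1 28.2] nozzle px [nan nan] 0 [nan nan nan] on .06 [nan nan nan]m2.py:26: RuntimeWarning: Mean of empty slice.
  out+=["nozzle px",np.round([us[br].mean(),vs[br].mean()],1),br.sum(),np.median(P[br],0).round(4),
  ret = ret.dtype.type(ret / rcount)
  return _methods._mean(a, axis=axis, dtype=dtype,
  ret = um.true_divide(
m2.py:27: RuntimeWarning: Mean of empty slice.
  "on .06",on(c,us[br].mean(),vs[br].mean(),float(np.median(P[br,2]))).round(4)]
```

View pics/w8.png

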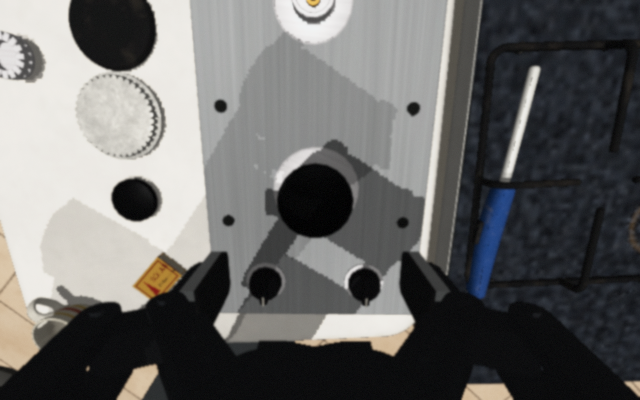

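The large cap is at (315,200), level, top z 0.0918 (expected 0.092): home. Next the small crown.

Emit:
{"method": "arm_command", "body": {
  "turn": [
    [0, 0, 0],
    [0, 0, 0],
    [0, 0, 0],
    [0, 0, 0],
    [0, 0, 0],
    [0, 0, 0],
    [0, 0, 0],
    [0, 0, 0],
    [0, 0, 0],
    [0, 0, 0],
    [0, 0, 0],
    [0, 0, 0]
  ],
  "xyz": [
    [0.327, -0.76, 0],
    [0.327, -0.76, 0],
    [0.327, -0.76, 0],
    [0.327, -0.76, 0],
    [0.327, -0.76, 0.3],
    [0.327, -0.76, 0.3],
    [0.327, -0.76, 0.3],
    [0.327, -0.76, 0.3],
    [0, 0, 0.5],
    [0, 0, 0.5],
    [0, 0, 0.1],
    [0, 0, 0]
  ],
  "claw": [82, 82, 82, 82, 70, 66, 66, 66, 66, 66, 66, 66]
}}

```text
time_s: 18.3
position: [0.6327, 0.1201, 0.0499]
tool_rot: [[1.0, -0.0, -0.003], [-0.0, -1.0, -0.0], [-0.003, 0.0, -1.0]]
ft_force: [-0.1, 0.1, 0.6]
grip_width: 0.066
gripper_force: 0.0
```

Emit:
{"method": "arm_command", "body": {
  "turn": [
    [0, 0, 0],
    [0, 0, 0],
    [0, 0, 0],
    [0, 0, 0],
    [0, 0, 0],
    [0, 0, 0]
  ],
  "xyz": [
    [0, 0, 0.4],
    [0, 0, 0.4],
    [0, 0, 0.3],
    [0, 0, 0.05],
    [0, 0, 0],
    [0, 0, 0]
  ],
  "claw": [66, 66, 66, 66, 66, 66]
}}

```text
time_s: 18.9
position: [0.6342, 0.1202, -0.0049]
tool_rot: [[1.0, -0.0, 0.002], [-0.0, -1.0, 0.0], [0.002, -0.0, -1.0]]
ft_force: [-0.0, 0.1, -0.0]
grip_width: 0.0665
gripper_force: 0.0
```

```bash
python3 snap.py 9; python3 tip.py 9 .044 .022
```

```text
18.95 [ 0.6341  0.1202 -0.005 ] [[1.0, -0.0, 0.0024], [-0.0, -1.0, 0.0], [0.0024, -0.0, -1.0]] [-0.5 -1.  -0.1]
tips 1 429 [0.0153 0.0294 0.0388] tcp z -0.005
tips -1 410 [0.035  0.0367 0.0392] tcp z -0.005
part [0.6359 0.1235] [0.0427 0.043 ] tcp [0.6341 0.1202]
```

Emit:
{"method": "arm_command", "body": {
  "turn": [
    [0, 0, 0],
    [0, 0, 0],
    [0, 0, 0],
    [0, 0, 0],
    [0, 0, 0],
    [0, 0, 0],
    [0, 0, 0],
    [0, 0, 0],
    [0, 0, 0],
    [0, 0, 0],
    [0, 0, 0]
  ],
  "xyz": [
    [0.02, -0.05, 0],
    [0, 0, 0.2],
    [0, 0, 0.2],
    [0, 0, 0.07],
    [0, 0, 0],
    [0, 0, 0],
    [0, 0, 0],
    [0, 0, 0],
    [0, 0, 0],
    [0, 0, 0],
    [0, 0, 0]
  ],
  "claw": [66, 66, 66, 66, 66, 36, 36, 36, 36, 36, 36]
}}

```text
time_s: 20.05
position: [0.6346, 0.1228, -0.0295]
tool_rot: [[1.0, 0.0, 0.001], [0.0, -1.0, 0.0], [0.001, -0.0, -1.0]]
ft_force: [-0.4, 0.0, 4.1]
grip_width: 0.0426
gripper_force: 30.8
```

Emit:
{"method": "arm_command", "body": {
  "turn": [
    [0, 0, 0],
    [0, 0, 0],
    [0, 0, 0],
    [0, 0, 0],
    [0, 0, 0],
    [0, 0, 0],
    [0, 0, 0],
    [0, 0, 0],
    [0, 0, 0],
    [0, 0, 0],
    [0, 0, 0],
    [0, 0, 0]
  ],
  "xyz": [
    [0, 0, -0.3],
    [0, 0, -0.7],
    [0, 0, -0.8],
    [0, 0, -0.7],
    [0.075, 0.76, 0],
    [0.075, 0.76, 0],
    [0.075, 0.76, 0],
    [0.075, 0.76, 0],
    [0.075, 0.76, 0],
    [0.075, 0.76, 0],
    [0.075, 0.76, 0],
    [0.075, 0.76, 0]
  ],
  "claw": [36, 36, 36, 36, 36, 36, 36, 36, 36, 36, 36, 36]
}}

```text
time_s: 21.25
position: [0.6641, -0.1827, 0.0958]
tool_rot: [[1.0, -0.0, -0.0], [-0.0, -1.0, 0.0], [-0.0, -0.0, -1.0]]
ft_force: [1.6, 1.2, -0.3]
grip_width: 0.0425
gripper_force: 30.7
```

Emit:
{"method": "arm_command", "body": {
  "turn": [
    [0, 0, 0],
    [0, 0, 0],
    [0, 0, 0],
    [0, 0, 0]
  ],
  "xyz": [
    [0, 0, 0.2],
    [0, 0, 0.2],
    [0, 0, 0],
    [0, 0, 0]
  ],
  "claw": [36, 36, 36, 36]
}}

```text
time_s: 21.65
position: [0.6643, -0.1798, 0.0751]
tool_rot: [[1.0, 0.002, -0.001], [0.002, -1.0, 0.0], [-0.001, -0.0, -1.0]]
ft_force: [-0.4, 0.3, -0.8]
grip_width: 0.0428
gripper_force: 30.7
```

```bash
python3 snap.py 10; python3 tip.py 10 .044 .1257; python3 - <<'E'
from m2 import *
im,d=imaging.get_image('side'); c=cam("side")
# side cross-check: held crown underside vs cup top ring
u,v=proj(c,(.6645,-.181,.068)).astype(int); print(u,v)
x0=max(0,u-60); y0=max(0,v-75); cv2.imwrite('pics/side10.png',cv2.resize(im[y0:v+45,x0:u+60],None,fx=5,fy=5,interpolation=cv2.INTER_CUBIC))
E
```

```text
21.7 [ 0.6645 -0.18    0.0755] [[1.0, 0.0016, 0.0001], [0.0016, -1.0, 0.0], [0.0001, -0.0, -1.0]] [-0.3  0.1 -0.2]
tips 1 229 [0.0484 0.0487 0.0492] tcp z 0.0755
tips -1 234 [0.0484 0.049  0.0494] tcp z 0.0755
part [ 0.6655 -0.1795] [0.0438 0.0478] tcp [ 0.6645 -0.18  ]
270 153
```

View pics/side10.png

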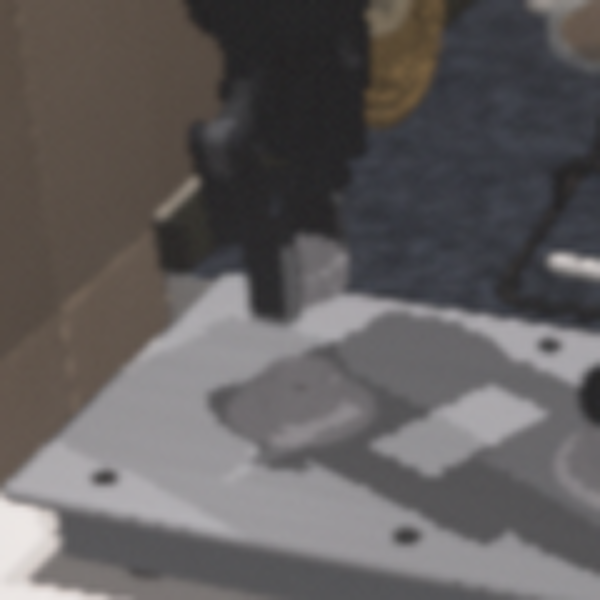

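The crown hangs level in the fingers at crop (315,270), above the cup's dish at (290,405). Lowering.

Emit:
{"method": "arm_command", "body": {
  "turn": [
    [0, 0, 0],
    [0, 0, 0],
    [0, 0, 0],
    [0, 0, 0],
    [0, 0, 0],
    [0, 0, 0],
    [0, 0, 0]
  ],
  "xyz": [
    [0, 0.01, 0.3],
    [0, 0, 0.3],
    [0, 0, 0.2],
    [0, 0, 0.06],
    [0, 0, 0],
    [0, 0, 0],
    [0, 0, 0]
  ],
  "claw": [36, 36, 36, 36, 36, 36, 36]
}}

```text
time_s: 22.45
position: [0.6651, -0.1817, 0.0328]
tool_rot: [[1.0, 0.0, 0.002], [0.0, -1.0, -0.0], [0.002, 0.0, -1.0]]
ft_force: [5.3, 0.9, 2.1]
grip_width: 0.0424
gripper_force: 30.9
```

Emit:
{"method": "arm_command", "body": {
  "turn": [
    [0, 0, 0],
    [0, 0, 0],
    [0, 0, 0],
    [0, 0, 0]
  ],
  "xyz": [
    [0, 0, 0.04],
    [0, 0, 0.03],
    [0, 0, 0],
    [0, 0, 0]
  ],
  "claw": [36, 36, 36, 36]
}}

```text
time_s: 22.85
position: [0.6658, -0.182, 0.0305]
tool_rot: [[1.0, 0.0, 0.004], [0.0, -1.0, -0.001], [0.004, 0.001, -1.0]]
ft_force: [4.6, 0.7, 8.9]
grip_width: 0.0429
gripper_force: 31.6
```

Emit:
{"method": "arm_command", "body": {
  "turn": [
    [0, 0, 0],
    [0, 0, 0],
    [0, 0, 0],
    [0, 0, 0],
    [0, 0, 0],
    [0, 0, 0],
    [0, 0, 0],
    [0, 0, 0],
    [0, 0, 0],
    [0, 0, 0],
    [0, 0, 0],
    [0, 0, 0]
  ],
  "xyz": [
    [0, 0, -0.03],
    [0, 0, 0],
    [0, 0, 0],
    [0, 0, 0],
    [0, 0, -0.2],
    [0, 0, -0.5],
    [0, 0, -0.5],
    [0, 0, -0.5],
    [0, 0, -0.5],
    [0, 0, -0.4],
    [0, 0, 0],
    [0, 0, 0]
  ],
  "claw": [50, 58, 66, 70, 70, 70, 70, 70, 70, 70, 70, 70]
}}

```text
time_s: 24.05
position: [0.6641, -0.1817, 0.1599]
tool_rot: [[1.0, 0.0, -0.0], [0.0, -1.0, -0.0], [-0.0, 0.0, -1.0]]
ft_force: [0.8, -0.3, -0.4]
grip_width: 0.07
gripper_force: 0.0
```

```bash
cat > seat.py <<'E'
import sys
from m2 import *
t,x,y,zt,band,r,lv=sys.argv[1],*map(float,sys.argv[2:8])
f=np.load(f"w{t}.npz"); c=(f["K"],float(f["k"]),f["R"],f["t"]); D=f["d"]
vs,us=np.mgrid[0:400,0:640]; vs=vs.ravel();us=us.ravel(); P=cloud(c,D,us,vs); rr=np.hypot(P[:,0]-x,P[:,1]-y)
s=(rr<r*1.4)&(abs(P[:,2]-zt)<band); m=np.zeros((400,640),np.uint8); m[vs[s],us[s]]=1
cs=max(cv2.findContours(m,cv2.RETR_EXTERNAL,cv2.CHAIN_APPROX_NONE)[0],key=cv2.contourArea)[:,0].astype(float)
e=fit(np.array([on(c,a,b,zt)[:2] for a,b in cs])); print("fit",np.round(e[0],4),np.round(e[1],4))
q=P[s&(rr<lv)]; print("plane",np.linalg.lstsq(np.c_[q[:,:2]-q[:,:2].mean(0),np.ones(len(q))],q[:,2],rcond=None)[0].round(4),"z",np.percentile(q[:,2],[5,50,95]).round(4),len(q))
E
python3 snap.py 11; python3 seat.py 11 .665 -.182 .082 .006 .022 .026; python3 seat.py 11 .665 -.182 .0725 .005 .014 .012
```

```text
24.1 [ 0.6638 -0.1816  0.159 ] [[1.0, -0.0, -0.0016], [-0.0, -1.0, 0.0007], [-0.0016, -0.0007, -1.0]] [ 0.3 -1.1  0.3]
fit [ 0.667  -0.1815] [0.0411 0.0418]
plane [-0.0005  0.0004  0.0814] z [0.0782 0.0816 0.0829] 1136
fit [ 0.6647 -0.1816] [0.0268 0.0276]
plane [ 0.0036 -0.0036  0.0728] z [0.0716 0.0728 0.0739] 546
```

Small crown home: level, recess floor z 0.0728 (expected 0.0725), centre about (0.666,-0.1815). Next the small cap.

Emit:
{"method": "arm_command", "body": {
  "turn": [
    [0, 0, 0],
    [0, 0, 0],
    [0, 0, 0],
    [0, 0, 0],
    [0, 0, 0],
    [0, 0, 0],
    [0, 0, 0],
    [0, 0, 0],
    [0, 0, 0],
    [0, 0, 0],
    [0, 0, 0],
    [0, 0, 0]
  ],
  "xyz": [
    [-0.449, -0.505, 0],
    [-0.449, -0.505, 0],
    [-0.449, -0.505, 0],
    [-0.449, -0.505, 0],
    [-0.449, -0.505, 0],
    [-0.449, -0.505, 0],
    [-0.449, -0.505, 0.3],
    [-0.449, -0.505, 0.3],
    [0, 0, 0.5],
    [0, 0, 0.5],
    [0, 0, 0.5],
    [0, 0, 0]
  ],
  "claw": [70, 70, 70, 70, 70, 70, 70, 70, 70, 70, 70, 70]
}}

```text
time_s: 25.3
position: [0.4823, 0.0207, 0.0519]
tool_rot: [[1.0, 0.0, -0.008], [0.0, -1.0, 0.002], [-0.008, -0.002, -1.0]]
ft_force: [0.2, 0.4, -0.6]
grip_width: 0.0701
gripper_force: 0.0
```

Emit:
{"method": "arm_command", "body": {
  "turn": [
    [0, 0, 0],
    [0, 0, 0],
    [0, 0, 0],
    [0, 0, 0],
    [0, 0, 0],
    [0, 0, 0]
  ],
  "xyz": [
    [0, 0, 0.4],
    [0, 0, 0.4],
    [0, 0, 0.3],
    [0, 0, 0.05],
    [0, 0, 0],
    [0, 0, 0]
  ],
  "claw": [70, 70, 70, 70, 70, 70]
}}

```text
time_s: 25.9
position: [0.4852, 0.0202, -0.0015]
tool_rot: [[1.0, 0.0, 0.001], [0.0, -1.0, -0.0], [0.001, 0.0, -1.0]]
ft_force: [-0.2, 0.8, 0.2]
grip_width: 0.0697
gripper_force: 0.0
```

```bash
python3 snap.py 12; python3 tip.py 12 .050 .014
```

```text
25.95 [ 0.4852  0.0202 -0.0015] [[1.0, 0.0001, 0.0016], [0.0001, -1.0, -0.0003], [0.0016, 0.0003, -1.0]] [-0.2  0.3  0.2]
tips 1 330 [0.0394 0.0411 0.043 ] tcp z -0.0015
tips -1 324 [0.0393 0.0411 0.0432] tcp z -0.0015
part [0.4853 0.0206] [0.049  0.0508] tcp [0.4852 0.0202]
```

Emit:
{"method": "arm_command", "body": {
  "turn": [
    [0, 0, 0],
    [0, 0, 0],
    [0, 0, 0],
    [0, 0, 0],
    [0, 0, 0],
    [0, 0, 0],
    [0, 0, 0],
    [0, 0, 0],
    [0, 0, 0],
    [0, 0, 0],
    [0, 0, 0]
  ],
  "xyz": [
    [0, 0, 0.25],
    [0, 0, 0.25],
    [0, 0, 0.11],
    [0, 0, 0],
    [0, 0, 0],
    [0, 0, 0],
    [0, 0, 0],
    [0, 0, 0],
    [0, 0, 0],
    [0, 0, 0],
    [0, 0, 0]
  ],
  "claw": [70, 70, 70, 70, 70, 42, 42, 42, 42, 42, 42]
}}

```text
time_s: 27.05
position: [0.4851, 0.0202, -0.032]
tool_rot: [[1.0, 0.0, 0.001], [0.0, -1.0, -0.0], [0.001, 0.0, -1.0]]
ft_force: [-1.6, 0.6, 7.7]
grip_width: 0.0477
gripper_force: 29.6
```

Emit:
{"method": "arm_command", "body": {
  "turn": [
    [0, 0, 0],
    [0, 0, 0],
    [0, 0, 0],
    [0, 0, 0],
    [0, 0, 0],
    [0, 0, 0],
    [0, 0, 0],
    [0, 0, 0],
    [0, 0, 0],
    [0, 0, 0],
    [0, 0, 0],
    [0, 0, 0]
  ],
  "xyz": [
    [0, 0, -0.3],
    [0, 0, -0.7],
    [0, 0, -0.8],
    [0, 0, -0.8],
    [0.452, 0.504, 0],
    [0.452, 0.504, 0],
    [0.452, 0.504, 0],
    [0.452, 0.504, 0],
    [0.452, 0.504, 0],
    [0.452, 0.504, 0],
    [0.452, 0.504, 0],
    [0.452, 0.504, 0]
  ],
  "claw": [42, 42, 42, 42, 42, 42, 42, 42, 42, 42, 42, 42]
}}

```text
time_s: 28.25
position: [0.6661, -0.1823, 0.0971]
tool_rot: [[1.0, -0.0, -0.0], [-0.0, -1.0, 0.0], [-0.0, -0.0, -1.0]]
ft_force: [-0.0, 0.2, -1.2]
grip_width: 0.0478
gripper_force: 31.4
```

Emit:
{"method": "arm_command", "body": {
  "turn": [
    [0, 0, 0],
    [0, 0, 0],
    [0, 0, 0],
    [0, 0, 0]
  ],
  "xyz": [
    [0, 0, 0.2],
    [0, 0, 0.2],
    [0, 0, 0],
    [0, 0, 0]
  ],
  "claw": [42, 42, 42, 42]
}}

```text
time_s: 28.65
position: [0.665, -0.1804, 0.0771]
tool_rot: [[1.0, 0.001, -0.001], [0.001, -1.0, 0.0], [-0.001, -0.0, -1.0]]
ft_force: [0.0, 0.5, -0.9]
grip_width: 0.0477
gripper_force: 31.4
```

```bash
python3 snap.py 13; python3 tip.py 13 .050 .1255; python3 seat.py 13 .666 -.1815 .128 .012 .025 .016
```

```text
28.7 [ 0.6653 -0.1806  0.0776] [[1.0, 0.0009, 0.0002], [0.0009, -1.0, -0.0], [0.0002, 0.0, -1.0]] [ 0.6 -0.5 -0.5]
tips 1 211 [0.0485 0.0487 0.0492] tcp z 0.0776
tips -1 214 [0.0483 0.0487 0.0493] tcp z 0.0776
part [ 0.6665 -0.1801] [0.049  0.0532] tcp [ 0.6653 -0.1806]
fit [ 0.6676 -0.1807] [0.0475 0.0642]
plane [-0.0093  0.0079  0.1258] z [0.1249 0.1258 0.1268] 3463
```

Emit:
{"method": "arm_command", "body": {
  "turn": [
    [0, 0, 0],
    [0, 0, 0],
    [0, 0, 0],
    [0, 0, 0],
    [0, 0, 0],
    [0, 0, 0],
    [0, 0, 0]
  ],
  "xyz": [
    [0, 0.01, 0.25],
    [0, 0, 0.2],
    [0, 0, 0.15],
    [0, 0, 0.06],
    [0, 0, 0],
    [0, 0, 0],
    [0, 0, 0]
  ],
  "claw": [42, 42, 42, 42, 42, 42, 42]
}}

```text
time_s: 29.4
position: [0.6656, -0.1819, 0.0441]
tool_rot: [[1.0, -0.0, 0.0], [-0.0, -1.0, -0.0], [0.0, 0.0, -1.0]]
ft_force: [-1.0, 0.6, -1.0]
grip_width: 0.048
gripper_force: 31.4
```

Emit:
{"method": "arm_command", "body": {
  "turn": [
    [0, 0, 0],
    [0, 0, 0],
    [0, 0, 0],
    [0, 0, 0]
  ],
  "xyz": [
    [0, 0, 0.04],
    [0, 0, 0.03],
    [0, 0, 0],
    [0, 0, 0]
  ],
  "claw": [42, 42, 42, 42]
}}

```text
time_s: 29.8
position: [0.6659, -0.1821, 0.043]
tool_rot: [[1.0, 0.0, 0.002], [0.0, -1.0, -0.001], [0.002, 0.001, -1.0]]
ft_force: [-5.0, 2.7, 12.3]
grip_width: 0.0478
gripper_force: 32.2
```

Contact at the expected height. Releasing and rising.

Emit:
{"method": "arm_command", "body": {
  "turn": [
    [0, 0, 0],
    [0, 0, 0],
    [0, 0, 0],
    [0, 0, 0],
    [0, 0, 0],
    [0, 0, 0],
    [0, 0, 0],
    [0, 0, 0],
    [0, 0, 0],
    [0, 0, 0],
    [0, 0, 0],
    [0, 0, 0]
  ],
  "xyz": [
    [0, 0, -0.03],
    [0, 0, 0],
    [0, 0, 0],
    [0, 0, 0],
    [0, 0, -0.2],
    [0, 0, -0.5],
    [0, 0, -0.5],
    [0, 0, -0.5],
    [0, 0, -0.5],
    [-0.3, 0, -0.4],
    [-0.3, 0, 0],
    [0, 0, 0]
  ],
  "claw": [56, 64, 70, 72, 72, 72, 72, 72, 72, 72, 72, 72]
}}

```text
time_s: 31.0
position: [0.6347, -0.1819, 0.1737]
tool_rot: [[1.0, -0.0, 0.001], [-0.0, -1.0, -0.001], [0.001, 0.001, -1.0]]
ft_force: [0.8, 0.6, -0.1]
grip_width: 0.0723
gripper_force: 0.0
```

```bash
python3 snap.py 14; python3 seat.py 14 .666 -.1815 .089 .007 .025 .016;python3 seat.py 14 .503 -.183 .089 .007 .033 .022; python3 -c "
from h import *
im,d=imaging.get_image('side'); cv2.imwrite('pics/side14.png',im)"
```

```text
31.05 [ 0.6353 -0.1819  0.173 ] [[1.0, -0.0003, 0.0008], [-0.0003, -1.0, -0.0003], [0.0008, 0.0003, -1.0]] [ 0.7 -0.4 -0.3]
fit [ 0.6657 -0.1815] [0.0487 0.0492]
plane [-0.0032 -0.0056  0.0919] z [0.0907 0.0919 0.093 ] 1118
fit [ 0.5093 -0.1833] [0.0582 0.0672]
plane [-0.0002 -0.0027  0.092 ] z [0.091 0.092 0.093] 1244
```

View pics/side14.png

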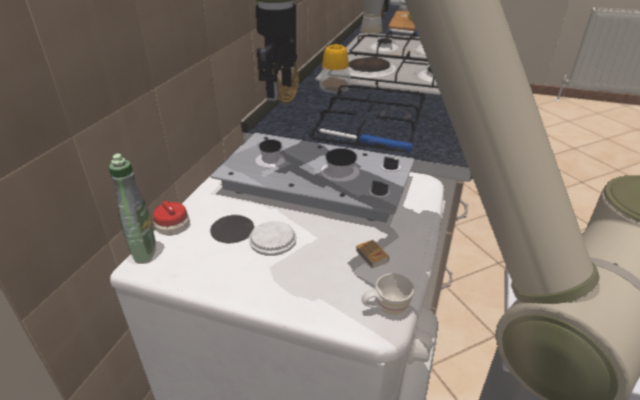

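Both burners are assembled at (270,152) and (341,163), with both cap tops level at z 0.092. The cooker cap, cooker crown and matchbox have not moved. Handing in.

```bash
python3 -c "
from rig import env
print(env.close_job())"
```

```text
the job is handed in; nothing more can be done
None
```

Both burners are reassembled and the job is handed in at about 31 s: each crown is in its cup with its cap on top, level and at the expected height (no verdict was returned), and the cooker parts and matchbox look unmoved; the fingertips measured about 30 mm short of the reported TCP, so the first grasp closed above the crown, and I used the measured offset after that.

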